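# Set a pickup cover strip on the sawing board, end overhanging for the cut

## Robot

A 6-joint arm with a two-finger parallel gripper is mounted at the origin on the work surface. World frame = base frame: x ahead of the robot, y to its left, z up, the work surface at z = 0. Lengths are in mm, angles in rad, forces in N, time in s.
With the tool pointing down it reaches from about 300 to 825 mm from the base axis. Payload 5.4 kg.
Tool frame: the origin (TCP) lies on the centre line of the jaws, within the pads' length; the fingertips stand 11 mm ahead of it and the grasp point (between the pads) lies 8 mm behind it (manip.tip_extent is the distance from the TCP to the fingertips, in mm); z points along the fingers, y is the line along which they close (so a half turn about z gives the same grasp; the last joint's range is limited). The gripper opens to 92 mm and grips with 3 to 60 N. Pads are 20 mm wide; open, the fingers measure 128 mm over their backs; the gripper's body (75 mm by 189 mm) begins 69 mm behind the grasp point.
Start: joints at [-1.35, 0.158, 1.597, -0, 1.386, -0.21], TCP at [240.094, -522.457, 225.601] pointing down, gripper open.
Joint ranges: [-2.91, 2.91], [-0.94, 2.29], [0.18, 2.7], [-1.29, 4.43], [0.17, 2.64], [-3, 3]. Speed limits (rad/s): [2.57, 2.57, 3.14, 3.14, 3.14, 3.14].

## Interface

Orientations are given as a rotation vector (axis times angle).
In Python, from rig import manip, snapshot gives the robot as it stands.
- The arm moves only by the tool move_arm, never from a script. Its argument "rows" is one flat list of numbers, 5 for each row, row after row: the shift along the world's x, y, z in mm, then the turn about the world's z in rad, then the finger opening in mm, from 0 to 91.9. In form: [tx, ty, tz, twist, gripper, tx, ty, tz, twist, gripper, ...]. A call has 1 to 8 rows; each row shifts and turns the commanded pose from where the row before left it; what a row does not reach is not made up. A row lasts 1/12 s, in which the tool goes at most 41.7 mm and 7.16 degrees, less where a joint would pass 70% of its speed; a pose out of reach is approached as far as the arm can. A call with a gripper value outside its range is refused whole. The fingers move at their own pace and stop on an object; "grip_force" is the grip in N (left out, the last holds). Time passes only in rows, so rows that do not move let the fingers close. It gives the time, the measured TCP pose, the force, the opening and the grip force at its end, in the units of the state.
- manip.get_state(): the state, without advancing time (a new reading comes with each control period).
- snapshot(name): name is "scene" or "top" or "wrist"; returns a dict with "color" (480x640x3 uint8, red, green, blue), "camera_matrix" (3x3 intrinsics, pixels), "dist_coeffs" ([k1, k2, p1, p2, k3] as OpenCV has them; the pictures are not rectified), "cam_to_world" (4x4, takes a point from camera to world coordinates); the wrist camera has in their place "mount" (4x4, takes a point from camera to tool coordinates, whose origin is the TCP and whose axes are the flange's). Camera axes: x right, y up, looking along -z (the intrinsics and any distortion apply to the point x, -y, -z); pixel columns grow to the right and rows downward; lengths in mm; the calibration is good to about 2 mm. A picture is of the moment at which its call begins: read the wrist's pose just before it. There is no depth.
- manip.hand_in(): hands the job in; it is judged then, once.
The state is a dict: "t": time; "joint_positions": joint angles; "qd": joint speeds; "tau": joint torques, N m; "eef_pos": TCP position; "tcp_rot": TCP orientation; "contact_force": force on the tool from outside, world axes, zero at the start; "ft_torque": the same for the moment, N m; "width": finger opening in mm; "grasp_force": force on a finger pad.
Only numpy, scipy, OpenCV 4.12 (cv2) and the standard library are available. Lean on these libraries where they do the work, as an engineer would, in place of code of your own. Each camera call takes 0.05 s, during which the arm holds its last target. There are 200 camera calls.

## Task

Set the dark hardwood strip ready for sawing: push it back flat against the fence of the raised sawing board and along the fence, until its drilled end hangs out over the end of the board and the white pencil line stands about a centimetre beyond that end. Only push it with the fingertips; do not lift it off the board or let it tip over the end, and take the fingers away when it lies right. Leave the glue bottle, the two finished pickups and the saw where they are.

Things in the scene. Friction and masses are not known exactly. Their poses are not given: they have to be found in the camera images.
- board: Raised plywood sawing board, fixed: 180 mm along x, 340 mm along y, flat top 48 mm above the bench. Origin: centre of its underside, on the bench; x points away from the robot, y left along the fence (yaw within 0.15 rad). Fence on the whole far edge, 20 mm thick, rising 22 mm above the top, face at x = +70 mm. Ends and near side are open; the work overhangs the robot's right-hand end, y = -170 mm.
- board_end (a point): Point on the upper rim of the board's right-hand end, board frame (47.5, -170, 48) mm: in line with the middle of the strip when the strip lies against the fence. Axes as the board's.
- strip: Loose dark hardwood strip lying flat on the board, off the fence and turned up to 0.2 rad from it: 45 mm along x, 220 mm along y, 5 mm thick, 35 to 70 g. Origin: centre of its underside, 22.5 mm from the fence's face once it lies against it (x towards the fence). Its -y end, towards the board's right-hand end, has four dark pole holes 10 mm across and starts on the board.
- strip_line (a point): Middle of the white pencil line, on top of the strip: the line crosses the strip's full width, 75 mm from the drilled end and 145 mm from the plain end (strip frame (0, -35, 5) mm). Axes as the strip's.
- glue: Small yellow glue bottle, 26 mm across, 52 mm high, standing upright on the board near its left-hand near corner. Origin: centre of its underside. Not to be moved.
- pickup_four: Finished guitar pickup with four large poles, 44 x 104 x 18 mm, lying on the bench to the right of the board, near side. Origin: centre of its underside, long side along its y. Not to be moved.
- pickup_eight: Finished guitar pickup with eight small poles, 44 x 104 x 18 mm, lying on the bench behind the fence. Origin: centre of its underside, long side along its y. Not to be moved.
- saw: Small back saw lying flat on the bench to the right of the board, 283 mm long along its x with the handle to -x, 24 mm high. Origin: on the bench, 135 mm from the handle's end. Not to be moved.
Mind the look-alikes: they are no part of the job. There is more than one size of the strip; the one meant has the size given above.

How it is judged (in metres and radians):
At the end, for the whole second after the job is handed in: The strip lies still and flat on the board, against the fence (its middle within 4 mm of touching, turned less than 0.035 rad from it), its white line 3 to 18 mm beyond the board's right-hand end (y of strip_line in the frame of board between -0.188 and -0.173 m and x of strip in the frame of board above 0.0435 m and angle between the y axis of strip and the y axis of board, either way round below 0.035 rad and z of strip in the frame of board between 0.045 and 0.051 m and angle between strip's own z axis and vertical below 0.04 rad and linear speed of strip below 0.01 m/s).
It fails at once if the strip is lifted off the board, tipped or dropped over its edge (z of strip in the frame of board above 0.058 m or z of strip in the frame of board below 0.038 m or angle between strip's own z axis and vertical above 0.2 rad).
It fails at once if the four-pole pickup is moved more than 15 mm or tipped (distance of pickup_four from where it was at the start of the episode above 0.015 m or angle between pickup_four's own z axis and vertical above 0.4 rad).
It fails at once if the eight-pole pickup is moved more than 15 mm or tipped (distance of pickup_eight from where it was at the start of the episode above 0.015 m or angle between pickup_eight's own z axis and vertical above 0.4 rad).
It fails at once if the back saw is moved more than 15 mm or tipped (distance of saw from where it was at the start of the episode above 0.015 m or angle between saw's own z axis and vertical above 0.4 rad).
It fails at once if the glue bottle is moved more than 15 mm or tipped (distance of glue from where it was at the start of the episode above 0.015 m or angle between glue's own z axis and vertical above 0.4 rad).
It also fails if it takes over 48 s, if anything falls off the work surface, if the arm or the gripper's body presses on something with over 40 N, if the wrist force passes 120 N, or if a joint passes its speed limit or range.

## Working session

There is one attempt and no reset: what is moved stays moved. The work goes in short steps, Python scripts to look and compute and a tool call to move; the robot and the scene stay as the last step left them, time stands still between calls to the robot, and variables do not carry over. Pictures are saved under pics/ and viewed, at most 10 in all, crops included, and the job is handed in when it is done.

Besides the shell and the picture viewer there is one more tool, called after "Emit:" by a JSON object that holds its "name" and its "arguments", one argument or row to a line. move_arm: Moves the arm, as the interface text tells. Its arguments: {"type":"object","properties":{"rows":{"type":"array"},"grip_force":{"type":"number"}},"required":["rows"]}

```bash
mkdir -p pics
cat > h.py <<'E'
import numpy as np, cv2
from rig import manip, snapshot
def ray(s,u,v,z):
    p=cv2.undistortPoints(np.array([[[u,v]]],float),np.array(s["camera_matrix"]),np.array(s["dist_coeffs"])).ravel()
    T=np.array(s["cam_to_world"]); d=T[:3,:3]@np.array([p[0],-p[1],-1]); o=T[:3,3]
    return o+d*(z-o[2])/d[2]
def px(s,P):
    T=np.linalg.inv(np.array(s["cam_to_world"])); q=T[:3,:3]@np.array(P,float)+T[:3,3]
    q=np.array([[q[0],-q[1],-q[2]]])
    return cv2.projectPoints(q,np.zeros(3),np.zeros(3),np.array(s["camera_matrix"]),np.array(s["dist_coeffs"]))[0].ravel()
def save(s,n): cv2.imwrite(f"pics/{n}.png",s["color"][:,:,::-1])
E
python3 - <<'E'
from h import *
import pickle
for n in("scene","top"):
    s=snapshot(n);save(s,n+"0");pickle.dump(s,open(n+"0.pkl","wb"));print(n,np.round(s["cam_to_world"],2).tolist())
print(manip.get_state())
E
```

```text
scene [[-0.84, -0.4, 0.38, 938.64], [0.55, -0.6, 0.58, 619.44], [-0.0, 0.69, 0.72, 776.44], [0.0, 0.0, 0.0, 1.0]]
top [[0.14, 0.97, -0.2, 331.32], [-0.99, 0.13, -0.02, 9.38], [0.01, 0.2, 0.98, 1141.68], [0.0, 0.0, 0.0, 1.0]]
{'t': 0.1, 'joint_positions': array([-1.35009937e+00,  1.59002870e-01,  1.59806724e+00, -4.25341703e-05,
        1.38623450e+00, -2.10090561e-01]), 'qd': array([-0.00101161, -0.00225875, -0.00459439, -0.00011621,  0.00059795,
       -0.00123613]), 'tau': array([-1.14798772e-04, -3.86503494e+01, -3.22960496e+01,  7.03496835e-02,
        3.39401071e-02, -3.59844046e-05]), 'eef_pos': array([ 239.96360011, -521.93348459,  224.72748385]), 'tcp_rot': array([-3.06732292e+00, -6.71105391e-01,  7.98838158e-05]), 'contact_force': array([-0.67243311, -0.38552391, -0.6563067 ]), 'ft_torque': array([-0.02048711,  0.02535922, -0.00385479]), 'grasp_force': 0.0, 'width': 92.18980555899326}
```

View pics/top0.png

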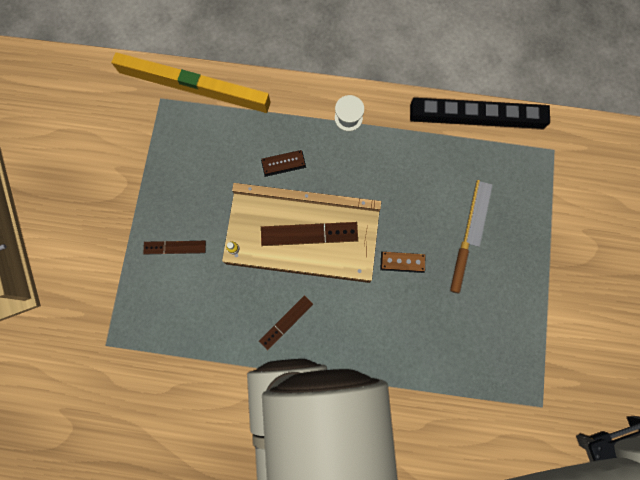

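View pics/scene0.png

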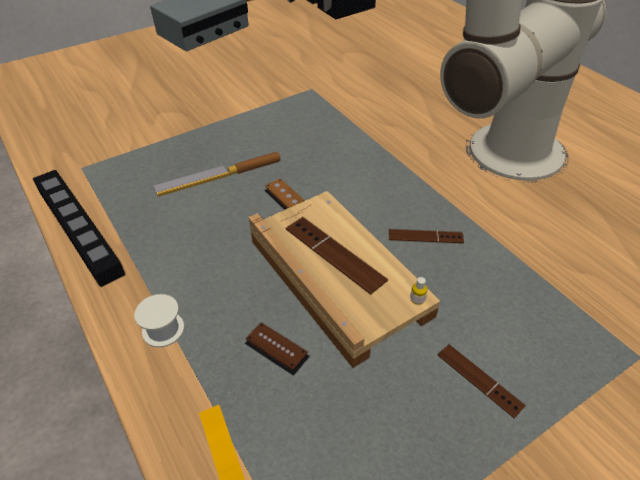

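Top view: dark strips are on the board at (310,233), and on the mat at (175,247) and (287,322), both smaller. The brown pickups are at (284,162) and (403,261). I choose the one on the board, since it is the large one, its drilled end is to the right, and its line is at (324,233). Next come a close crop and the measurements.

Run:
```python
from h import *
import pickle
s=pickle.load(open("top0.pkl","rb"));im=s["color"][:,:,::-1]
c=cv2.resize(im[175:290,215:435],None,fx=3.6,fy=3.6,interpolation=cv2.INTER_CUBIC);cv2.imwrite("pics/crop0.png",c)
def strip(s,roi):
    im=s["color"];x0,y0,x1,y1=roi
    m=np.zeros(im.shape[:2],np.uint8);m[y0:y1,x0:x1]=(im[y0:y1,x0:x1].max(2)<110)*255
    m=cv2.morphologyEx(m,cv2.MORPH_CLOSE,np.ones((7,7)))
    cs=cv2.findContours(m,0,2)[0];c=max(cs,key=cv2.contourArea)
    P=np.array([ray(s,u,v,53)[:2] for u,v in c[:,0]],np.float32)
    r=cv2.minAreaRect(P);print(r,cv2.boxPoints(r).round(1).tolist(),cv2.contourArea(c))
strip(s,(245,212,363,255))
for n,(u,v) in dict(nl=(223,263),nr=(372,280)).items(): print(n,ray(s,u,v,48).round(1))
for n,(u,v) in dict(fl=(233,184),fr=(381,202)).items(): print(n,ray(s,u,v,70).round(1))
print("line",ray(s,324,233,53).round(1))
s=pickle.load(open("scene0.pkl","rb"));strip(s,(280,212,392,297))
for k,(u,v) in dict(line=(320,243)).items():print(k,ray(s,u,v,53).round(1))
```

```text
((562.3952026367188, 70.39578247070312), (45.681819915771484, 218.4822235107422), 10.716634750366211) [[519.5999755859375, 173.5], [560.2999877929688, -41.20000076293945], [605.2000122070312, -32.70000076293945], [564.5, 182.0]] 1760.0
nl [469.2 252.9  48. ]
nr [476.8 -84.6  48. ]
fl [649.2 257.6  70. ]
fr [653.1 -82.3  70. ]
line [567.8  36.5  53. ]
((563.9076538085938, 72.9443359375), (45.93207550048828, 219.7359619140625), 10.781548500061035) [[520.7999877929688, 176.60000610351562], [561.9000244140625, -39.29999923706055], [607.0, -30.700000762939453], [565.9000244140625, 185.1999969482422]] 2179.5
line [571.6  38.7  53. ]
```

View pics/crop0.png

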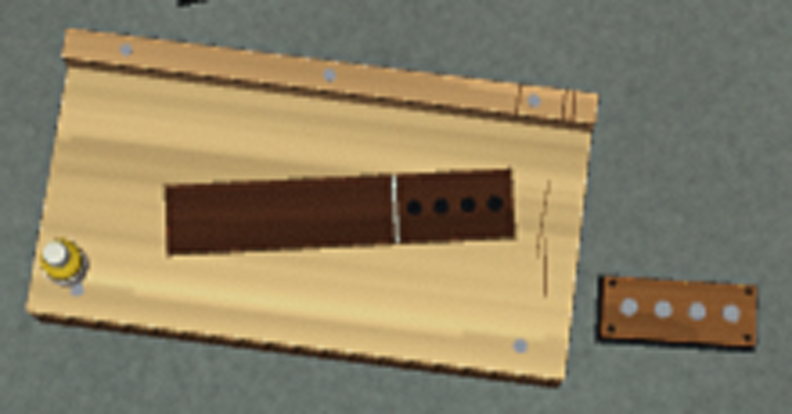

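The crop confirms it: 45 x 220 mm, four holes to the right, white line at crop (396,208). The two views agree to about 3 mm. Board yaw is about +0.015, the end is at y≈-83 and the fence face is at x≈631. I'll push the near side with the open fingers, then push the plain end along the fence.

Emit:
{"name": "move_arm", "arguments": {
  "rows": [16, 37, 0, -0.026, 91.9, 16, 37, 0, -0.026, 91.9, 16, 37, 0, -0.026, 91.9, 16, 37, 0, -0.026, 91.9, 16, 37, 0, -0.026, 91.9, 16, 37, 0, -0.026, 91.9, 16, 37, 0, -0.026, 91.9, 16, 37, 0, -0.026, 91.9]
}}

```text
t: 0.77
eef_pos: [368.2, -224.4, 225.3]
tcp_rot: [-3.122, -0.346, 0.0]
contact_force: [1.1, -0.1, -0.1]
width: 91.9
grasp_force: 0.0
```

Emit:
{"name": "move_arm", "arguments": {
  "rows": [16, 37, 0, -0.026, 91.9, 16, 37, 0, -0.026, 91.9, 16, 37, 0, -0.026, 91.9, 16, 37, 0, -0.026, 91.9, 16, 37, 0, -0.026, 91.9, 16, 37, 0, -0.026, 91.9, 16, 37, 0, -0.026, 91.9, 16, 37, 0, -0.026, 91.9]
}}

```text
t: 1.43
eef_pos: [496.2, 71.8, 225.3]
tcp_rot: [3.141, 0.022, -0.001]
contact_force: [0.5, -1.0, 0.3]
width: 91.7
grasp_force: 0.0
```

Emit:
{"name": "move_arm", "arguments": {
  "rows": [0, 0, -35, 0, 91.9, 0, 0, -35, 0, 91.9, 0, 0, 0, 0, 91.9, 0, 0, 0, 0, 91.9]
}}

```text
t: 1.77
eef_pos: [494.2, 69.8, 153.9]
tcp_rot: [-3.141, -0.024, 0.008]
contact_force: [0.6, 0.8, -0.2]
width: 91.9
grasp_force: 0.0
```

Run:
```python
from h import *
import pickle
st=manip.get_state();s=snapshot("wrist");save(s,"w0")
R=cv2.Rodrigues(st["tcp_rot"])[0];T=np.eye(4);T[:3,:3]=R;T[:3,3]=st["eef_pos"]
s["cam_to_world"]=T@np.array(s["mount"]);pickle.dump(s,open("w0.pkl","wb"))
print(st["t"],st["eef_pos"],R.round(3).tolist(),st["contact_force"],s["cam_to_world"][:3,3])
print("line expected",px(s,[569,37.5,53]))
```

```text
1.7667 [494.21246867  69.81085309 153.91624499] [[1.0, 0.015, -0.005], [0.015, -1.0, 0.001], [-0.005, -0.001, -1.0]] [ 0.61569609  0.76119556 -0.19160784] [560.47891738  71.36154943 312.58183828]
line expected [372.59702624 129.86614757]
```

View pics/w0.png

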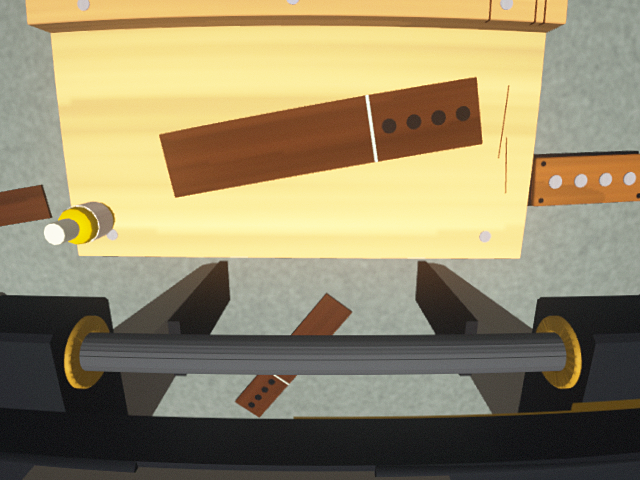

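The wrist view shows the strip's line at (372,128), where it was predicted. The fence foot runs (50,32) to (546,32), level with the tool, and the board end runs (546,32) to (520,258).

Run:
```python
from h import *
import pickle
s=pickle.load(open("w0.pkl","rb"))
for n,u,v in(("footL",50,32),("footM",300,33),("footR",546,32),("nearR",520,258),("nearL",80,256),("line",372,128),("plain",167,166),("plainnear",176,197),("glue",68,233)):print(n,ray(s,u,v,53 if n[0] in"lp" else 48).round(1))
```

```text
footL [634.7 260.3  48. ]
footM [631.1  87.4  48. ]
footR [637.8 -79.   48. ]
nearR [477.7 -80.7  48. ]
nearL [473.8 257.2  48. ]
line [570.2  38.   53. ]
plain [542.9 180.2  53. ]
plainnear [521.1 175.3  53. ]
glue [492.  264.3  48. ]
```

Emit:
{"name": "move_arm", "arguments": {
  "rows": [3, 0, -30, 0, 91.9, 0, 0, -30, 0, 91.9, 0, 0, -20, 0, 91.9, 0, 0, -7, 0, 91.9, 0, 0, -6, 0, 91.9, 0, 0, 0, 0, 91.9, 0, 0, 0, 0, 91.9]
}}

```text
t: 2.4
eef_pos: [500.7, 69.2, 64.5]
tcp_rot: [3.141, 0.023, 0.005]
contact_force: [1.1, 0.4, 0.5]
width: 92.1
grasp_force: 0.0
```

Emit:
{"name": "move_arm", "arguments": {
  "rows": [0, 0, -1, 0, 91.9, 0, 0, 0, 0, 91.9]
}}

```text
t: 2.57
eef_pos: [500.2, 69.4, 62.9]
tcp_rot: [3.141, 0.023, 0.004]
contact_force: [-0.0, 0.8, 0.2]
width: 91.9
grasp_force: 0.0
```

Emit:
{"name": "move_arm", "arguments": {
  "rows": [0, 0, -1, 0, 91.9, 0, 0, 0, 0, 91.9]
}}

```text
t: 2.73
eef_pos: [499.4, 69.5, 61.0]
tcp_rot: [3.141, 0.023, 0.001]
contact_force: [-0.0, 0.5, 0.1]
width: 92.0
grasp_force: 0.0
```

Emit:
{"name": "move_arm", "arguments": {
  "rows": [0, 0, 0, 0, 91.9]
}}

```text
t: 2.82
eef_pos: [499.2, 69.6, 60.8]
tcp_rot: [3.141, 0.023, 0.0]
contact_force: [0.5, -0.1, 0.9]
width: 92.1
grasp_force: 0.0
```

Emit:
{"name": "move_arm", "arguments": {
  "rows": [7, 0, 0, 0, 91.9, 5, 0, 0, 0, 91.9, 5, 0, 0, 0, 91.9, 5, 0, 0, 0, 91.9, 5, 0, 0, 0, 91.9, 5, 0, 0, 0, 91.9, 5, 0, 0, 0, 91.9, 5, 0, 0, 0, 91.9]
}}

```text
t: 3.48
eef_pos: [541.5, 69.6, 60.5]
tcp_rot: [-3.141, -0.023, 0.0]
contact_force: [-0.1, 0.7, 0.6]
width: 91.8
grasp_force: 0.3
```

Emit:
{"name": "move_arm", "arguments": {
  "rows": [5, 0, 0, 0, 91.9, 5, 0, 0, 0, 91.9, 5, 0, 0, 0, 91.9, 3, 0, 0, 0, 91.9, 3, 0, 0, 0, 91.9, 3, 0, 0, 0, 91.9, 0, 0, 0, 0, 91.9]
}}

```text
t: 4.07
eef_pos: [565.7, 69.5, 60.7]
tcp_rot: [3.141, 0.023, 0.001]
contact_force: [0.3, -0.2, -0.1]
width: 92.2
grasp_force: 0.0
```

Emit:
{"name": "move_arm", "arguments": {
  "rows": [3, 0, 0, 0, 91.9, 2, 0, 0, 0, 91.9, 2, 0, 0, 0, 91.9, 0, 0, 0, 0, 91.9]
}}

```text
t: 4.4
eef_pos: [572.5, 69.5, 60.7]
tcp_rot: [3.141, 0.023, 0.001]
contact_force: [-0.2, -0.0, -0.6]
width: 91.8
grasp_force: 0.0
```

Run:
```python
from h import *
st=manip.get_state();s=snapshot("wrist");save(s,"w1");print(st["eef_pos"],st["contact_force"])
```

```text
[572.51295734  69.51456741  60.66967394] [-0.21158771 -0.04899787 -0.62094538]
```

View pics/w1.png

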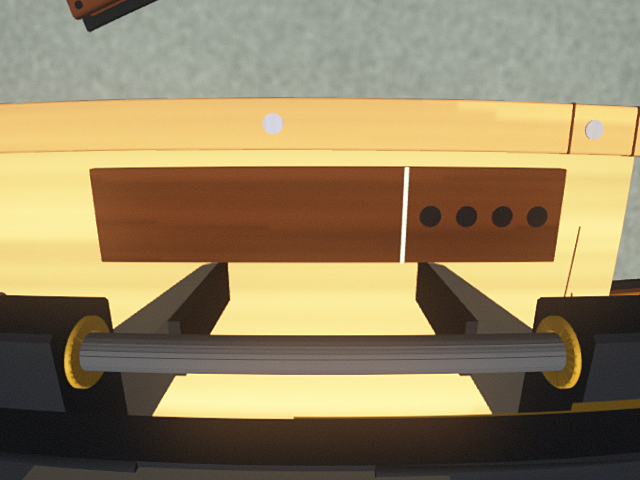

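The strip is square to the fence with a gap of about 15 px (≈7 mm), and its line is at (405,215). I'll press on until there's force.

Emit:
{"name": "move_arm", "arguments": {
  "rows": [2, 0, 0, 0, 91.9, 2, 0, 0, 0, 91.9, 1, 0, 0, 0, 91.9, 1, 0, 0, 0, 91.9, 0, 0, 0, 0, 91.9]
}}

```text
t: 4.87
eef_pos: [578.4, 69.5, 60.7]
tcp_rot: [-3.141, -0.023, -0.001]
contact_force: [-0.3, -0.3, -0.5]
width: 91.7
grasp_force: 0.0
```

Emit:
{"name": "move_arm", "arguments": {
  "rows": [1, 0, 0, 0, 91.9, 0, 0, 0, 0, 91.9]
}}

```text
t: 5.03
eef_pos: [579.2, 69.5, 60.6]
tcp_rot: [-3.141, -0.023, -0.0]
contact_force: [-0.1, -0.4, 0.3]
width: 92.1
grasp_force: 0.0
```

Emit:
{"name": "move_arm", "arguments": {
  "rows": [1, 0, 0, 0, 91.9, 0, 0, 0, 0, 91.9]
}}

```text
t: 5.2
eef_pos: [580.0, 69.6, 60.6]
tcp_rot: [-3.141, -0.023, 0.001]
contact_force: [-0.8, 0.2, 1.1]
width: 91.6
grasp_force: 0.5
```

Emit:
{"name": "move_arm", "arguments": {
  "rows": [1, 0, 0, 0, 91.9, 0, 0, 0, 0, 91.9]
}}

```text
t: 5.37
eef_pos: [580.3, 69.7, 60.4]
tcp_rot: [-3.141, -0.023, 0.003]
contact_force: [-4.0, 0.7, 2.6]
width: 91.5
grasp_force: 2.1
```

Emit:
{"name": "move_arm", "arguments": {
  "rows": [1, 0, 0, 0, 91.9, 0, 0, 0, 0, 91.9]
}}

```text
t: 5.53
eef_pos: [580.5, 69.7, 60.3]
tcp_rot: [-3.141, -0.023, 0.006]
contact_force: [-7.2, 0.8, 5.0]
width: 92.0
grasp_force: 3.6
```

Contact at the fence (7 N). Now back off, lift, close the fingers and go behind the plain end.

Emit:
{"name": "move_arm", "arguments": {
  "rows": [-8, 0, 0, 0, 91.9, -6, 0, 0, 0, 91.9, 0, 0, 35, 0, 40, 0, 0, 35, 0, 0, 16, 35, 0, 0, 0, 15, 35, 0, 0, 0, 14, 35, 0, 0, 0, 0, 35, 0, 0, 0]
}}

```text
t: 6.2
eef_pos: [615.3, 210.7, 131.4]
tcp_rot: [-3.141, -0.022, -0.007]
contact_force: [0.2, -0.5, -0.2]
width: 54.3
grasp_force: 0.0
```

Emit:
{"name": "move_arm", "arguments": {
  "rows": [0, 0, 0, 0, 0, 0, 0, 0, 0, 0, 0, 0, 0, 0, 0]
}}

```text
t: 6.45
eef_pos: [612.9, 209.0, 130.4]
tcp_rot: [3.141, 0.024, 0.0]
contact_force: [0.1, -0.1, 0.5]
width: 33.8
grasp_force: 0.0
```

Run:
```python
from h import *
import pickle
st=manip.get_state();s=snapshot("wrist");save(s,"w2")
R=cv2.Rodrigues(st["tcp_rot"])[0];T=np.eye(4);T[:3,:3]=R;T[:3,3]=st["eef_pos"]
s["cam_to_world"]=T@np.array(s["mount"]);pickle.dump(s,open("w2.pkl","wb"))
print(st["eef_pos"],st["width"])
t=snapshot("top");save(t,"top1");pickle.dump(t,open("top1.pkl","wb"))
im=t["color"];x0,y0,x1,y1=240,195,363,240
m=np.zeros(im.shape[:2],np.uint8);m[y0:y1,x0:x1]=(im[y0:y1,x0:x1].max(2)<110)*255
m=cv2.morphologyEx(m,cv2.MORPH_CLOSE,np.ones((7,7)));c=max(cv2.findContours(m,0,2)[0],key=cv2.contourArea)
P=np.array([ray(t,u,v,53)[:2] for u,v in c[:,0]],np.float32);print(cv2.minAreaRect(P))
```

```text
[612.89522972 208.99670379 130.44639337] 33.801652639059256
((598.3247680664062, 92.8845443725586), (103.74803161621094, 278.2238464355469), 7.841331958770752)
```

View pics/w2.png

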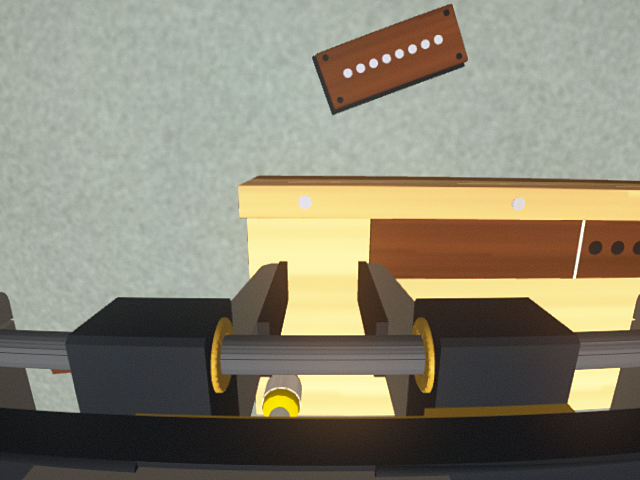

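The strip lies flush along the fence. Its plain end is at (370,248) and its line at (579,248).

Run:
```python
from h import *
import pickle
s=pickle.load(open("w2.pkl","rb"))
for u,v in((370,220),(371,277),(579,248)):print(ray(s,u,v,53).round(1))
```

```text
[630.4 178.8  53. ]
[591.  176.3  53. ]
[613.3  33.1  53. ]
```

Emit:
{"name": "move_arm", "arguments": {
  "rows": [0, 0, 0, 0, 0, 0, 0, 0, 0, 0, 0, 0, 0, 0, 0, 0, 0, 0, 0, 0]
}}

```text
t: 6.88
eef_pos: [613.2, 209.0, 130.6]
tcp_rot: [-3.141, -0.022, -0.0]
contact_force: [-0.8, 0.2, -0.9]
width: 1.0
grasp_force: 0.0
```

Emit:
{"name": "move_arm", "arguments": {
  "rows": [-2, 0, -30, 0, 0, 0, 0, -25, 0, 0, 0, 0, -10, 0, 0, 0, 0, -4, 0, 0, 0, 0, 0, 0, 0, 0, 0, 0, 0, 0]
}}

```text
t: 7.38
eef_pos: [612.1, 209.7, 62.8]
tcp_rot: [-3.141, -0.023, -0.003]
contact_force: [0.8, 0.3, 0.4]
width: 0.3
grasp_force: 0.0
```

Emit:
{"name": "move_arm", "arguments": {
  "rows": [0, 0, 0, 0, 0]
}}

```text
t: 7.47
eef_pos: [612.4, 209.7, 63.2]
tcp_rot: [-3.141, -0.023, -0.005]
contact_force: [0.1, 0.2, 0.2]
width: 0.6
grasp_force: 0.0
```

Emit:
{"name": "move_arm", "arguments": {
  "rows": [0, 0, -1, 0, 0, 0, 0, 0, 0, 0, 0, 0, 0, 0, 0, 0, 0, 0, 0, 0]
}}

```text
t: 7.8
eef_pos: [611.2, 209.6, 60.9]
tcp_rot: [-3.141, -0.023, -0.001]
contact_force: [-0.1, 0.8, 0.0]
width: 0.4
grasp_force: 0.0
```

Emit:
{"name": "move_arm", "arguments": {
  "rows": [0, -5, 0, 0, 0, 0, -5, 0, 0, 0, 0, -5, 0, 0, 0, 0, -5, 0, 0, 0, 0, -5, 0, 0, 0, 0, -5, 0, 0, 0, 0, -5, 0, 0, 0]
}}

```text
t: 8.38
eef_pos: [611.1, 174.0, 60.6]
tcp_rot: [-3.141, -0.023, 0.0]
contact_force: [0.3, 0.1, -0.1]
width: 0.7
grasp_force: 0.2
```

Emit:
{"name": "move_arm", "arguments": {
  "rows": [0, -6, 0, 0, 0, 0, -6, 0, 0, 0, 1, -6, 0, 0, 0, 0, -6, 0, 0, 0, 0, -6, 0, 0, 0, 0, -6, 0, 0, 0, 0, -6, 0, 0, 0, 1, -6, 0, 0, 0]
}}

```text
t: 9.05
eef_pos: [612.5, 126.3, 60.5]
tcp_rot: [-3.141, -0.023, 0.002]
contact_force: [-4.2, 3.9, 3.3]
width: 0.7
grasp_force: 2.7
```

Emit:
{"name": "move_arm", "arguments": {
  "rows": [0, -6, 0, 0, 0, 0, -6, 0, 0, 0, 0, -6, 0, 0, 0, 0, -6, 0, 0, 0, 0, -6, 0, 0, 0, 0, -4, 0, 0, 0, 0, -3, 0, 0, 0, 0, 0, 0, 0, 0]
}}

```text
t: 9.72
eef_pos: [612.9, 88.8, 60.5]
tcp_rot: [3.141, 0.022, -0.001]
contact_force: [-2.5, 2.2, 2.4]
width: 0.7
grasp_force: 1.4
```

Run:
```python
from h import *
import pickle
st=manip.get_state();s=snapshot("wrist")
R=cv2.Rodrigues(st["tcp_rot"])[0];T=np.eye(4);T[:3,:3]=R;T[:3,3]=st["eef_pos"]
s["cam_to_world"]=T@np.array(s["mount"]);pickle.dump(s,open("w3.pkl","wb"));save(s,"w3")
print(st["eef_pos"],st["contact_force"])
```

```text
[612.93151285  88.80842266  60.51709896] [-2.53489447  2.20349943  2.35240799]
```

View pics/w3.png

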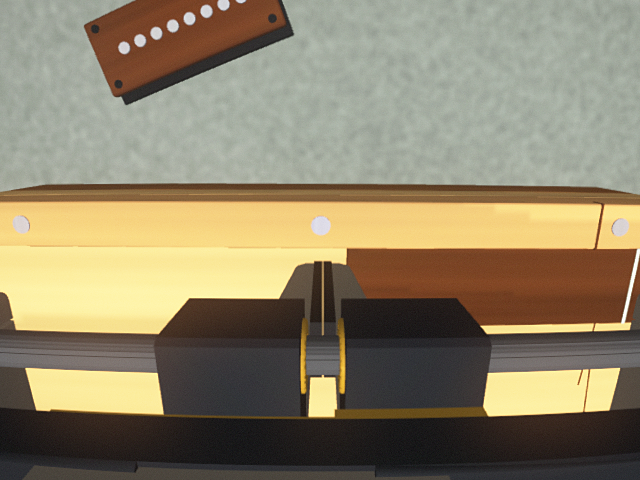

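The strip is flush with the fence. Its plain end is at the finger (347,250), and its line is at the picture's right edge (631,285).

Run:
```python
from h import *
import pickle
s=pickle.load(open("w3.pkl","rb"))
for u,v in((347,250),(631,285)):print(ray(s,u,v,53).round(1))
```

```text
[630.1  78.2  53. ]
[613.2 -67.   53. ]
```

Emit:
{"name": "move_arm", "arguments": {
  "rows": [0, -5, 0, 0, 0, 0, -5, 0, 0, 0, 0, -4, 0, 0, 0, 0, -4, 0, 0, 0, 0, -3, 0, 0, 0, 0, -2, 0, 0, 0, 0, 0, 0, 0, 0]
}}

```text
t: 10.35
eef_pos: [613.4, 65.7, 60.7]
tcp_rot: [3.141, 0.022, 0.001]
contact_force: [-0.1, -0.2, -0.6]
width: 0.2
grasp_force: 0.0
```

Emit:
{"name": "move_arm", "arguments": {
  "rows": [0, 6, 0, 0, 0, 0, 6, 0, 0, 0, 0, 0, 35, 0, 0, -40, 0, 35, 0, 40, -40, -8, 35, 0, 91.9, -40, -8, 0, 0, 91.9, 0, -8, 0, 0, 91.9, 0, 0, 0, 0, 91.9]
}}

```text
t: 11.02
eef_pos: [508.6, 56.3, 149.6]
tcp_rot: [3.141, 0.023, -0.002]
contact_force: [0.3, -0.4, 0.1]
width: 31.6
grasp_force: 0.0
```

Emit:
{"name": "move_arm", "arguments": {
  "rows": [0, -37, 0, 0, 91.9, 0, -20, 0, 0, 91.9, 0, 0, 0, 0, 91.9, 0, 0, 0, 0, 91.9, 0, 0, 0, 0, 91.9, 0, 0, 0, 0, 91.9]
}}

```text
t: 11.52
eef_pos: [511.2, 0.3, 150.0]
tcp_rot: [-3.141, -0.025, 0.0]
contact_force: [-0.2, -0.2, 0.6]
width: 71.5
grasp_force: 0.0
```

Run:
```python
from h import *
import pickle
st=manip.get_state();s=snapshot("wrist")
R=cv2.Rodrigues(st["tcp_rot"])[0];T=np.eye(4);T[:3,:3]=R;T[:3,3]=st["eef_pos"]
s["cam_to_world"]=T@np.array(s["mount"]);pickle.dump(s,open("w4.pkl","wb"));save(s,"w4")
print(st["t"],st["eef_pos"])
```

```text
11.5167 [5.11185547e+02 3.49736177e-01 1.50038524e+02]
```

View pics/w4.png

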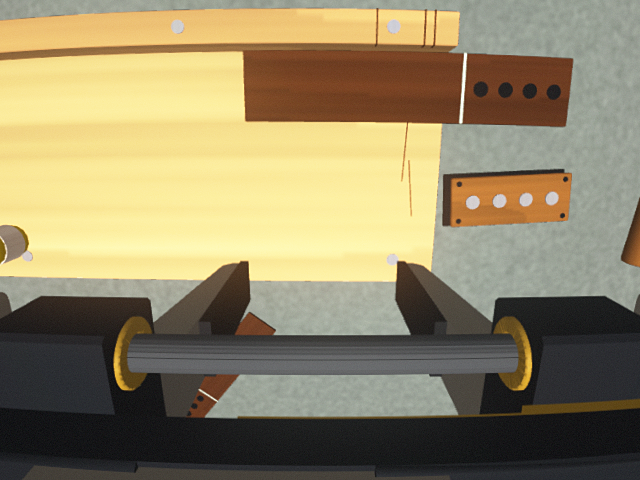

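The strip overhangs. Its line runs (465,53) to (462,123), the board end runs (441,125) to (432,280), and the strip corners are at (244,51), (246,121), (573,58) and (566,126).

Run:
```python
from h import *
import pickle
s=pickle.load(open("w4.pkl","rb"))
for u,v,z in((465,53,53),(462,123,53),(441.5,125,48),(432,280,48),(246,121,53),(566,126,53),(459,12,70),(459,45,70),(20,48,70),(244,51,53),(573,58,53)):print(u,v,ray(s,u,v,z).round(1))
```

```text
465 53 [637.1 -90.1  53. ]
462 123 [592.5 -91.8  53. ]
441.5 125 [591.  -79.4  48. ]
432 280 [478.5 -82.1  48. ]
246 121 [590.9  53.4  53. ]
566 126 [ 593.3 -165.5   53. ]
459 12 [656.4 -78.5  70. ]
459 45 [637.5 -79.9  70. ]
20 48 [636.2 194.7  70. ]
244 51 [635.2  53.8  53. ]
573 58 [ 637.9 -164.7   53. ]
```

The line stands about 12 mm past the end. The strip is on the fence line to about 1 mm and within about 0.012 rad of it, and the fingers are well clear. I'm handing it in.

```bash
python3 -c "
from rig import manip
print(manip.hand_in())"
```

```text
the job is handed in; nothing more can be done
None
```

I pushed the strip flat against the fence, with its white line about 12 mm beyond the board's right-hand end by my last camera measurement, then took the fingers away and handed the job in (no verdict was returned).

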